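Open the oil port of the brush head

ROBOT

A 6-joint arm with a two-finger parallel gripper is mounted at the origin on the work surface. World frame = base frame: x ahead of the robot, y to its left, z up, the work surface at z = 0. Lengths are in m, angles in rad, forces in N, time in s.
With the tool pointing down it reaches from about 0.425 to 0.95 m from the base axis. Payload 3.5 kg.
Tool frame: the origin (TCP) lies at the very end of the fingers, on their centre line; the grasp point (between the pads) lies 19 mm behind it; x points along the fingers, z is the direction in which the jaws open and shut, and the axes are right-handed (so a half turn about x gives the same grasp; the last joint's range is limited). The gripper opens to 85 mm and grips with 20 to 120 N. Pads are 22 mm wide; open, the fingers measure 114 mm over their backs; the gripper's body (76 mm by 85 mm) begins 54 mm behind the grasp point. The pads swing forward as they close: fully open they stand 13 mm farther back than shut.
Start: joints at [-1.311, 0.286, 1.577, -0, 1.279, -0.15], TCP at [0.269, -0.619, 0.231] pointing down, gripper open.
Joint ranges: [-2.77, 2.77], [-0.9, 2.22], [0.21, 2.48], [-1.53, 4.67], [0.24, 2.81], [-2.84, 2.84]. Speed limits (rad/s): [2.79, 2.79, 3.14, 3.14, 3.14, 3.14].

INTERFACE

Orientations are given as a unit quaternion [x, y, z, w].
In Python, from plant import ctrl, cams gives the robot as it stands.
- The arm moves only by the tool play_rows, never from a script. Its argument "rows" is a list of rows, each a list of 3 entries, a list of its own where there are three numbers: the opening in per cent of the stroke, from 0 (shut) to 100 (fully open), then the shift along the tool's x, y, z in units of 0.3 m (1.0 is 0.3 m), then the turn, a rotation vector about the tool's x, y, z in units of pi/2 rad (1.0 is pi/2 rad). A call has 1 to 10 rows; each row is the pose to reach, as a shift and turn from the pose commanded when the call began, along the tool's axes at that moment; what a row does not reach only later rows make up. A row lasts 1/12 s, in which the tool goes at most 41.7 mm and 7.16 degrees, less where a joint would pass 70% of its speed; a pose out of reach is approached as far as the arm can. A call with a number of a shift or a turn outside -1 to 1 is refused whole. A call with a gripper value outside its range is refused whole. The fingers move at their own pace and stop on an object; "force" is the grip in N (left out, the last holds). Time passes only in rows, so rows that repeat a pose let the fingers close. It gives the time, the measured TCP pose, the force and the opening at its end, in the units of the state.
- ctrl.get_state(): the state, without advancing time (a new reading comes with each control period).
- cams.read_camera(name): name is "side" or "top" or "wrist"; returns a dict with "color" (400x640x3 uint8, red, green, blue), "fx", "fy", "cx", "cy" (pixels), "k1" (the pictures are not rectified: a ray, as slopes to the right and down, at radius r is drawn at 1 + k1 r^2 times it, then the intrinsics apply), "view" (4x4, takes a point from world to camera coordinates). Camera axes: x right, y down, z forward; pixel columns grow to the right and rows downward; lengths in m; the calibration is good to about 2 mm. A picture is of the moment at which its call begins. There is no depth.
- ctrl.sign_off(): hands the job in, once; it reports no verdict.
The state is a dict: "time": time; "qpos": joint angles; "dq": joint speeds; "joint_efforts": joint torques, N m; "eef_pos": TCP position; "tcp_rot": TCP orientation; "contact_force": force on the tool from outside, world axes, zero at the start; "wrist_torque": the same for the moment, N m; "opening": opening from 0.0 (shut) to 1.0 (fully open).
Only numpy, scipy, OpenCV 4.12 (cv2) and the standard library are available. Lean on these libraries where they do the work, as an engineer would, in place of code of your own. Each camera call takes 0.05 s, during which the arm holds its last target. There are 200 camera calls.

TASK

Two red wheel heads stand on the cobbler's bench, each with a flat metal cover on top. On the one with the round-ended cover (the brush head), swing that cover sideways around its pivot screw until the oil port under it lies completely open, and leave it there. Leave the square-ended cover of the other head as it is.

Things in the scene. Friction and masses are not known exactly. Their poses are not given: they have to be found in the camera images.
- round_cover (a joint): turning angle of the round-ended cover on the head with the big round brush wheel. 0 = shut, centred over the oil port; grows anticlockwise seen from above, stop at 1.5 rad. Starts at 0 to 0.15. The port (bore 36 mm in a rim 44 mm across, flush in the red top, 75 mm from the pivot screw) is wholly clear from about 0.68 rad. Light friction (about 1 N at the knob) holds it where left; it cannot lift.
- round_cover_knob (a point): centre of the top of the round-ended cover's knob: an upright black round peg 16 mm across, 34 mm tall above the plate, 85 mm from the pivot screw. The head's red top lies 42 mm below this point, the bench 114 mm. The head is a fixed box 150 x 155 mm, 72 mm high; only its cover stands more than 4 mm above its top.
- round_cover_pivot (a point): centre of the top of the round-ended cover's upright pivot screw (18 mm across), 31 mm lower than the knob's top. Cover and knob turn about it, anticlockwise seen from above to open. The cover is a 5 mm bare metal plate: an arm 30 mm wide with a round end 56 mm across, its centre 75 mm from the screw.
- square_cover_knob (a point): centre of the top of the same sort of knob on the other head's cover (square-ended plate 54 x 115 mm; the head with the smaller cork-coloured drum). The heads may stand either way round, left or right. This cover starts shut or ajar by up to 0.15 rad and must stay as it is.

How it is judged:
At the end, for the whole second after the job is handed in: The round-ended cover is swung open by at least 0.68 rad (39 degrees), so that the port and its rim are wholly clear, and is at rest; the square-ended cover's knob is within 12 mm of where it began (value of joint round_cover above 0.68 rad and velocity of joint round_cover between -0.05 and 0.05 rad/s and distance of square_cover_knob from where it was at the start of the episode below 0.012 m); the robot touches nothing.
It fails at once if the square-ended cover is turned (its knob moves more than 12 mm) (distance of square_cover_knob from where it was at the start of the episode above 0.012 m).
It also fails if it takes over 32 s, if anything falls off the work surface, if the arm or the gripper's body presses on something with over 40 N, if the wrist force passes 120 N, or if a joint passes its speed limit or range.

## Working session

There is one attempt and no reset: what is moved stays moved. The work goes in short steps, Python scripts to look and compute and a tool call to move; the robot and the scene stay as the last step left them, time stands still between calls to the robot, and variables do not carry over. Pictures are saved under pics/ and viewed, about 8 in all and at most 12, crops included, and the job is handed in when it is done.

Besides the shell and the picture viewer there is one more tool, called by a JSON object that holds its "api" and its "payload", one argument or row to a line. play_rows: Moves the arm, as the interface text tells. Shifts and turns lie within -1 to 1; 1 stands for 0.3 m of shift or pi/2 rad of turn. Its arguments: {"type":"object","properties":{"rows":{"type":"array"},"force":{"type":"number"}},"required":["rows"]}

```bash
mkdir -p pics; cat > h.py <<'E'
import numpy as np, cv2
from plant import ctrl, cams
def ray(c,u,v):
    K=np.array([[c["fx"],0,c["cx"]],[0,c["fy"],c["cy"]],[0,0,1.]])
    d=np.array([(u-c["cx"])/c["fx"],(v-c["cy"])/c["fy"]]); s=d.copy()
    for _ in range(20): s=d/(1+c["k1"]*(s@s))
    V=np.array(c["view"]); R=V[:3,:3]
    return -R.T@V[:3,3], R.T@np.array([s[0],s[1],1])
def onz(c,u,v,z):
    o,d=ray(c,u,v); return o+d*(z-o[2])/d[2]
def proj(c,p):
    V=np.array(c["view"]); q=V[:3,:3]@p+V[:3,3]; s=q[:2]/q[2]; s=s*(1+c["k1"]*(s@s))
    return s[0]*c["fx"]+c["cx"], s[1]*c["fy"]+c["cy"]
def tri(a,b):
    (o,d),(p,e)=a,b; t=np.linalg.lstsq(np.stack([d,-e],1),p-o,rcond=None)[0]
    x,y=o+t[0]*d,p+t[1]*e; return (x+y)/2,np.linalg.norm(x-y)
E
python3 - <<'E'
from h import *
import pickle
D={}
for n in("top","side"):
    c=cams.read_camera(n);D[n]=c;cv2.imwrite(f"pics/{n}0.png",c["color"][...,::-1])
    print(n,c["fx"],c["k1"],ray(c,320,200))
pickle.dump(D,open("d0.pkl","wb"))
print(ctrl.get_state())
E
```

```text
top 497.0223008829762 -0.07264457464124881 (array([ 0.44354259, -0.01314052,  0.9653577 ]), array([ 0.15980489, -0.01303288, -0.98718121]))
side 402.9533619938259 -0.09840371416955311 (array([0.42169878, 0.57457967, 0.51356924]), array([ 0.22931921, -0.80485331, -0.54750767]))
{'time': 0.1, 'qpos': array([-1.31099375e+00,  2.87135397e-01,  1.57803725e+00, -1.31013745e-05,
        1.27862486e+00, -1.50007752e-01]), 'dq': array([ 0.00022703, -0.00224697, -0.00399842, -0.00047568,  0.00069557,
        0.00205348]), 'joint_efforts': array([ 5.20852336e-04, -4.07298589e+01, -2.93698937e+01, -1.36646822e-04,
        3.45666478e-03,  3.80218694e-06]), 'eef_pos': array([ 0.26880663, -0.61850968,  0.23004302]), 'tcp_rot': array([ 0.38831847,  0.59186126, -0.3872848 ,  0.59069409]), 'contact_force': array([-0.63909846, -0.41224324, -0.66799293]), 'wrist_torque': array([0.01321136, 0.05795567, 0.00625236]), 'opening': 0.9983015393546574}
```

View pics/top0.png

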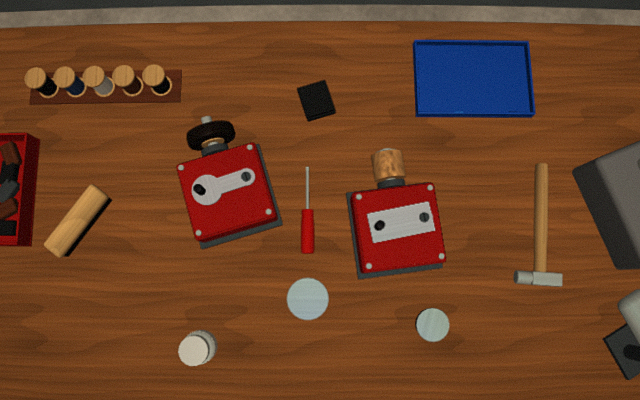

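View pics/side0.png

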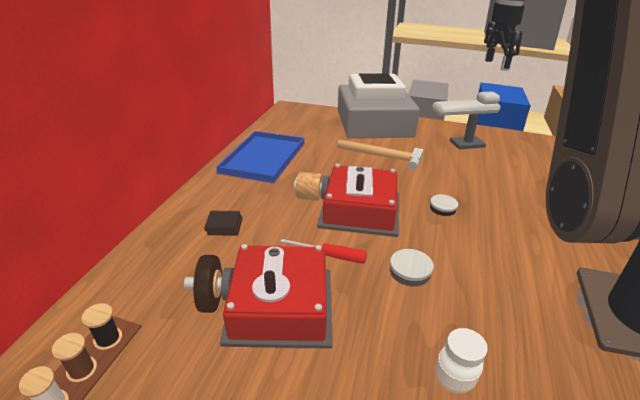

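The top view shows the brush head on the left, with its knob near (199,189) and screw near (247,177). The cork head is on the right, knob near (380,225). In the side view the round cover's knob is near (270,278).

```bash
python3 - <<'E'
from h import *
import pickle
D=pickle.load(open("d0.pkl","rb"))
t=D["top"]["color"][150:230,160:290];s=D["side"]["color"][235:315,210:340]
cv2.imwrite("pics/crop.png",cv2.resize(np.vstack([t,s])[...,::-1],None,fx=3.7,fy=3.7,interpolation=cv2.INTER_CUBIC))
for n,(x0,y0,w,h) in {"top":(185,165,75,40),"side":(250,240,40,60)}.items():
    g=D[n]["color"][y0:y0+h,x0:x0+w].max(2); m=(g<(60)).astype(np.uint8)
    k,_,st,ce=cv2.connectedComponentsWithStats(m)
    for i in range(1,k):
        if st[i,4]>8: print(n,st[i]+[x0,y0,0,0,0],ce[i]+[x0,y0])
E
```

```text
top [242 172   8   9  53] [245.54716981 175.94339623]
top [194 184  12  11  90] [198.98888889 189.12222222]
side [265 274  10  19  49] [269.42857143 285.04081633]
```

View pics/crop.png

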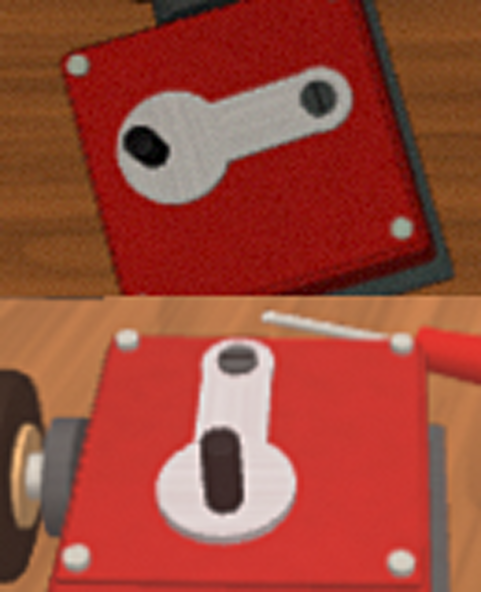

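The crop shows the knob top at top-view (197.5,188) and side (269.5,274). The screw is at top-view (246,176.5) and side (274.3,252). The plate is nearly shut.

```bash
python3 - <<'E'
from h import *
import pickle
D=pickle.load(open("d0.pkl","rb"));T,S=D["top"],D["side"]
k=onz(T,197.5,188,.114);p=onz(T,246,176.5,.083)
print(k,onz(S,269.5,274,.114),tri(ray(T,197.5,188),ray(S,269.5,274)))
print(p,onz(S,274.3,251.8,.083),np.linalg.norm((k-p)[:2]))
print("corner screws",[onz(T,u,v,.074) for u,v in((181,167.5),(268.5,211.5))])
sk=onz(T,379,226,.114);print("sq knob/pivot",sk,onz(T,424,217,.083))
print("az",np.arctan2(*(k-p)[1::-1]), [np.hypot(*q[:2]) for q in (k,p)])
from scipy.spatial.transform import Rotation as R
s=ctrl.get_state();print(R.from_quat(s["tcp_rot"]).as_matrix().round(3))
E
```

```text
[0.60349527 0.18974026 0.114     ] [0.60277041 0.19292412 0.114     ] (array([0.60398872, 0.19037425, 0.11133051]), np.float64(1.6288565622098702e-05))
[0.63012084 0.10923358 0.083     ] [0.62918352 0.11266321 0.083     ] 0.08479532871919783
corner screws [array([0.64967218, 0.23131521, 0.074     ]), array([0.56710436, 0.06849922, 0.074     ])]
sq knob/pivot [ 0.5355779  -0.12580678  0.114     ] [ 0.55475322 -0.21132239  0.083     ]
az 1.8901975951611942 [np.float64(0.6326198725805978), np.float64(0.6395187659507761)]
[[-0.001  0.917  0.398]
 [ 0.002  0.398 -0.917]
 [-1.     0.    -0.002]]
```

{"api": "play_rows", "payload": {
  "rows": [
    [60, [-0.13, 0, 0], [0, 0, 0]],
    [60, [-0.27, 0, 0], [0, 0, 0]],
    [60, [-0.27, 0.1, -0.06], [-0.05, 0, 0]],
    [60, [-0.27, 0.22, -0.14], [-0.1, 0, 0]],
    [60, [-0.27, 0.34, -0.21], [-0.15, 0, 0]],
    [60, [-0.27, 0.46, -0.29], [-0.2, 0, 0]],
    [60, [-0.27, 0.58, -0.37], [-0.25, 0, 0]],
    [60, [-0.27, 0.69, -0.44], [-0.3, 0, 0]],
    [60, [-0.27, 0.8, -0.51], [-0.3, 0, 0]],
    [60, [-0.27, 0.91, -0.58], [-0.31, 0, 0]]
  ]
}}

```text
time: 0.93
eef_pos: [0.4507, -0.3484, 0.3118]
tcp_rot: [0.234, 0.668, -0.233, 0.667]
contact_force: [0.8, -0.2, 0.9]
opening: 0.602
```

{"api": "play_rows", "payload": {
  "rows": [
    [60, [0, 0.11, -0.04], [-0.04, 0, 0]],
    [60, [0, 0.22, -0.08], [-0.08, 0, 0]],
    [60, [0, 0.33, -0.12], [-0.12, 0, 0]],
    [60, [0, 0.44, -0.16], [-0.16, 0, 0]],
    [60, [0, 0.55, -0.2], [-0.2, 0, 0]],
    [60, [0, 0.66, -0.25], [-0.24, 0, 0]],
    [60, [0, 0.77, -0.29], [-0.28, 0, 0]],
    [60, [0, 0.88, -0.33], [-0.31, 0, 0]]
  ]
}}

```text
time: 1.6
eef_pos: [0.5374, -0.0808, 0.3119]
tcp_rot: [0.065, 0.704, -0.065, 0.704]
contact_force: [0.2, -1.5, 0.4]
opening: 0.598
```

{"api": "play_rows", "payload": {
  "rows": [
    [60, [0, 0.11, 0], [-0.04, 0, 0]],
    [60, [0, 0.22, 0.01], [-0.08, 0, 0]],
    [60, [0, 0.34, 0.02], [-0.12, 0, 0]],
    [60, [0.05, 0.46, 0.02], [-0.16, 0, 0]],
    [60, [0.1, 0.58, 0.03], [-0.2, 0, 0]],
    [60, [0.15, 0.7, 0.03], [-0.24, 0, 0]],
    [60, [0.2, 0.82, 0.04], [-0.28, 0, 0]],
    [60, [0.25, 0.93, 0.05], [-0.33, 0, 0]],
    [60, [0.3, 0.93, 0.05], [-0.33, 0, 0]],
    [60, [0.3, 0.93, 0.05], [-0.33, 0, 0]]
  ]
}}

```text
time: 2.43
eef_pos: [0.6017, 0.1902, 0.2172]
tcp_rot: [-0.118, 0.7, 0.118, 0.694]
contact_force: [-1.3, -0.4, -1.3]
opening: 0.6
```

```bash
python3 - <<'E'
from h import *
c=cams.read_camera("wrist");im=c["color"][...,::-1].copy();cv2.imwrite("pics/w1.png",im)
for n,p in {"knob":(.6033,.1907,.114),"pivot":(.6298,.111,.083)}.items(): print(n,proj(c,np.array(p)))
s=ctrl.get_state();print(s["eef_pos"],s["tcp_rot"])
import pickle;pickle.dump(c,open("w1.pkl","wb"))
E
```

```text
knob (np.float64(323.7373231159675), np.float64(197.03332872229416))
pivot (np.float64(322.411319153117), np.float64(268.06875688935764))
[0.60242114 0.18916068 0.21918818] [-0.11710088  0.6995185   0.11696618  0.69518354]
```

View pics/w1.png

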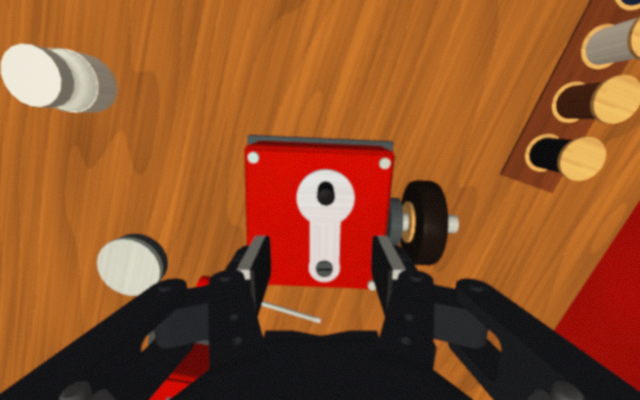

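Seen in the wrist view, the knob is at (326,194) and the screw at (324,268). That is within about 2 px of my predictions, so I'll descend around the knob.

{"api": "play_rows", "payload": {
  "rows": [
    [60, [0.1, 0, 0], [0, 0, 0]],
    [60, [0.2, 0, 0], [0, 0, 0]],
    [60, [0.28, 0, 0], [0, 0, 0]],
    [60, [0.34, 0, 0], [0, 0, 0]],
    [60, [0.39, 0, 0], [0, 0, 0]],
    [60, [0.43, 0, 0], [0, 0, 0]],
    [60, [0.43, 0, 0], [0, 0, 0]],
    [60, [0.43, 0, 0], [0, 0, 0]]
  ]
}}

```text
time: 3.15
eef_pos: [0.6043, 0.188, 0.0938]
tcp_rot: [-0.116, 0.697, 0.116, 0.697]
contact_force: [0.7, -0.5, 0.7]
opening: 0.6
```

{"api": "play_rows", "payload": {
  "rows": [
    [60, [0, 0, -0.014], [-0.03, 0, 0]],
    [60, [0, -0.001, -0.028], [-0.06, 0, 0]],
    [60, [0, -0.003, -0.042], [-0.1, 0, 0]],
    [60, [0, -0.006, -0.056], [-0.13, 0, 0]],
    [60, [0, -0.009, -0.07], [-0.16, 0, 0]],
    [60, [0, -0.013, -0.084], [-0.19, 0, 0]],
    [60, [0, -0.017, -0.097], [-0.22, 0, 0]],
    [60, [0, -0.022, -0.11], [-0.26, 0, 0]],
    [60, [0, -0.028, -0.123], [-0.29, 0, 0]],
    [60, [0, -0.035, -0.136], [-0.32, 0, 0]]
  ]
}}

```text
time: 3.98
eef_pos: [0.5704, 0.1657, 0.0959]
tcp_rot: [-0.287, 0.645, 0.287, 0.648]
contact_force: [-0.6, 1.2, -0.2]
opening: 0.599
```

{"api": "play_rows", "payload": {
  "rows": [
    [60, [0, 0, -0.014], [-0.03, 0, 0]],
    [60, [0, -0.001, -0.028], [-0.06, 0, 0]],
    [60, [0, -0.003, -0.042], [-0.1, 0, 0]],
    [60, [0, -0.006, -0.056], [-0.13, 0, 0]],
    [60, [0, -0.009, -0.07], [-0.16, 0, 0]],
    [60, [0, -0.013, -0.084], [-0.19, 0, 0]],
    [60, [0, -0.017, -0.097], [-0.22, 0, 0]],
    [60, [0, -0.022, -0.11], [-0.26, 0, 0]],
    [60, [0, -0.028, -0.123], [-0.29, 0, 0]],
    [60, [0, -0.035, -0.136], [-0.32, 0, 0]]
  ]
}}

```text
time: 4.82
eef_pos: [0.5508, 0.1283, 0.096]
tcp_rot: [-0.439, 0.553, 0.438, 0.556]
contact_force: [0.5, 1.5, 0.7]
opening: 0.6
```

```bash
python3 - <<'E'
from h import *
c=cams.read_camera("wrist");d=cams.read_camera("side")
cv2.imwrite("pics/w2.png",np.vstack([cv2.resize(c["color"],(480,300)),d["color"][180:380,100:580]])[...,::-1])
print(ctrl.get_state()["contact_force"])
E
```

```text
[0.14983252 0.08826927 0.37104081]
```

View pics/w2.png

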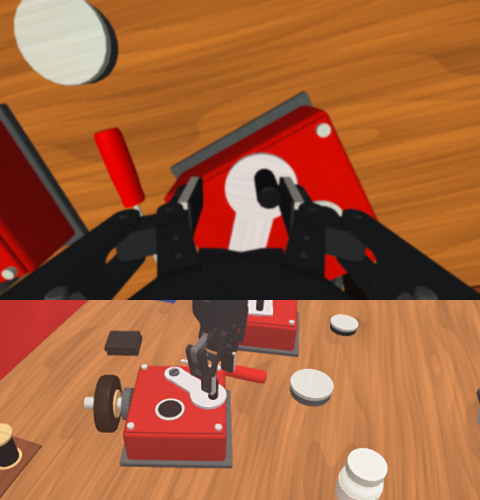

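The cover follows the right-hand finger, and in the side strip the port at (170,409) is already uncovered. I'll push 0.2 rad more for margin, back off a little and lift.

{"api": "play_rows", "payload": {
  "rows": [
    [60, [0, 0, -0.014], [-0.03, 0, 0]],
    [60, [0, -0.001, -0.028], [-0.06, 0, 0]],
    [60, [0, -0.003, -0.042], [-0.1, 0, 0]],
    [60, [0, -0.006, -0.056], [-0.13, 0, 0]],
    [60, [0, -0.006, -0.056], [-0.13, 0, 0]],
    [60, [0, -0.005, -0.04], [-0.13, 0, 0]],
    [60, [0, -0.004, -0.028], [-0.13, 0, 0]],
    [60, [0, -0.004, -0.028], [-0.13, 0, 0]]
  ]
}}

```text
time: 5.58
eef_pos: [0.5488, 0.1206, 0.0937]
tcp_rot: [-0.493, 0.507, 0.492, 0.508]
contact_force: [0.1, 0.1, -0.1]
opening: 0.599
```

{"api": "play_rows", "payload": {
  "rows": [
    [60, [-0.05, 0, 0], [0, 0, 0]],
    [60, [-0.15, 0, 0], [0, 0, 0]],
    [60, [-0.25, 0, 0], [0, 0, 0]],
    [60, [-0.37, 0, 0], [0, 0, 0]],
    [60, [-0.5, 0, 0], [0, 0, 0]],
    [60, [-0.6, 0, 0], [0, 0, 0]],
    [60, [-0.6, 0, 0], [0, 0, 0]],
    [60, [-0.6, 0, 0], [0, 0, 0]]
  ]
}}

```text
time: 6.25
eef_pos: [0.5497, 0.1202, 0.2764]
tcp_rot: [-0.494, 0.506, 0.491, 0.509]
contact_force: [0.4, -0.0, -0.9]
opening: 0.598
```

```bash
python3 - <<'E'
from h import *
c=cams.read_camera("wrist");d=cams.read_camera("side")
cv2.imwrite("pics/w3.png",np.vstack([cv2.resize(c["color"],(480,300)),d["color"][180:380,100:580]])[...,::-1])
import pickle
print("round knob",[proj(d,np.array([.630+.085*np.cos(a),.111+.085*np.sin(a),.114])) for a in (2.57,2.8,3.0)])
d0=pickle.load(open("d0.pkl","rb"))["side"]["color"].astype(int)
df=np.abs(d0-d["color"]).max(2)[160:195,340:385]; print("sq diff px>40:",(df>40).sum())
s=ctrl.get_state();print(s["time"],s["eef_pos"],s["dq"].round(3),s["contact_force"])
E
```

```text
round knob [(np.float64(307.0171771274087), np.float64(264.11637591129244)), (np.float64(316.14572901743196), np.float64(257.71366510204757)), (np.float64(321.86577970042123), np.float64(251.37961945653615))]
sq diff px>40: 0
6.35 [0.54782095 0.11996265 0.27200734] [-0.004  0.019  0.026  0.002  0.    -0.003] [-0.15548793  0.4281915  -0.63694163]
```

View pics/w3.png

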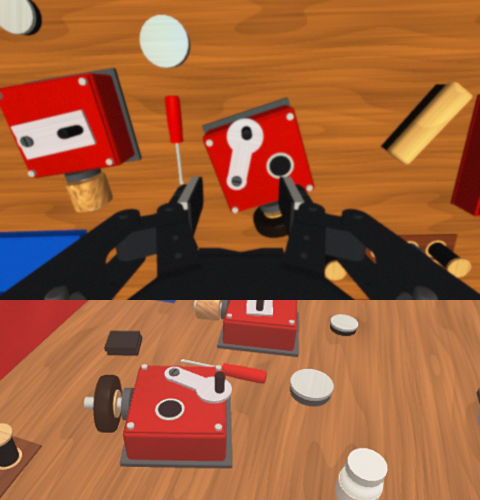

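The port at side-strip (170,409) is wholly open. The knob top is at side pixel (319,254), which puts the cover about 1.0 rad from where it started. The square cover is unchanged and the gripper is clear.

{"api": "play_rows", "payload": {
  "rows": [
    [60, [0, 0, 0], [0, 0, 0]],
    [60, [0, 0, 0], [0, 0, 0]],
    [60, [0, 0, 0], [0, 0, 0]]
  ]
}}

```text
time: 6.6
eef_pos: [0.5479, 0.1198, 0.2715]
tcp_rot: [-0.492, 0.508, 0.493, 0.507]
contact_force: [0.8, -0.1, -0.4]
opening: 0.605
```

```bash
python3 -c "
from plant import ctrl
print(ctrl.sign_off())"
```

```text
the job is handed in; nothing more can be done
None
```

I swung the brush head's round-ended cover open with the half-open jaws loosely around its knob. I then backed off, lifted the gripper to about 0.27 m and handed in at about 6.6 s.

- **Round cover:** the last side and wrist pictures show the port and its rim fully clear. The knob's position puts the cover about 1.0 rad further open than it started, against the 0.68 rad needed.
- **At rest:** I didn't measure the cover's speed; nothing had touched it since the lift.
- **Square cover:** the side view shows no pixel change around it from the first picture to the last.
- **Contact:** force readings are at noise level (about 1 N) and the gripper is clear of everything.

None of the checks failed or disagreed. Sign-off gave no verdict.

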